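# Slide the kitchen timer through the gap into its tidy

## Task

With the fingertips, push the white kitchen timer across the worktop, through the narrow gap in the front rail of the low dark wooden tidy, until the whole timer is inside the empty middle bay, behind the rail. Only push it, gently: it must stay standing on the worktop all the way, never gripped hard, lifted or tipped. Leave all the other things where they are.

Things in the scene. Friction and masses are not known exactly. Their poses are not given: they have to be found in the camera images.
- kitchen_timer: the loose round white kitchen timer: 60 mm across, 49 mm high, an upright cylinder up to 26 mm high, above that a slightly narrower rounded dial, about 0.11 kg, stands flat and slides on the worktop (it does not roll). Its origin is the centre of its underside; z is up; its yaw does not matter.
- tidy: fixed low frame of dark wood rails 14 mm high, no floor; 122 mm deep (x) by 224 mm wide (y). Middle bay empty, 88 mm wide, 100 mm deep inside; closed side bays hold matchbox and tea light. Its only opening is a 64 mm gap in the front rail. Origin: its centre, on the worktop; x points from gap to closed back rail, the way in; z up. The gap faces the robot's left, turned up to 15 degrees.
- gap (a point): centre of the 64 mm gap in the tidy's front rail, at worktop level, 55 mm from the tidy's origin along its -x; axes as the tidy's. The rail is 12 mm thick here and its two ends beside the gap are rounded (radius 6 mm).
- bay (a point): middle of the inside of the empty middle bay, at worktop level, 3 mm from the tidy's origin along its +x (58 mm past the gap's centre); axes as the tidy's. The inner face of the front rail is 52 mm before this point, the inner face of the back rail 48 mm behind it.
- matchbox: matchbox, 36x56x16 mm, loose in the tidy's side bay farther from the robot; origin: centre of its underside
- tea_light: tea light, 38 mm across, 15 mm high, loose in the tidy's side bay nearer the robot; origin: centre of its underside
- small_tin: closed food tin, 57 mm across, 72 mm high, loose, standing further back; origin: centre of its underside
- salt_shaker: shaker, 44 mm across, 90 mm high, loose, standing further back; origin: centre of its underside
- espresso_cup: small white dotted cup with a handle, 63x92x55 mm, loose, near the front edge of the worktop on the left; origin: centre of its footprint on the worktop
- striped_beaker: stoneware beaker with dark bands, 65 mm across, 84 mm high, loose, standing to the right of the tidy; origin: centre of its underside

How it is judged:
At the end, for the whole second after the job is handed in: the timer stands still and flat on the worktop inside the middle bay: its centre within -19 to +22 mm of the bay's middle along the way in and within 18 mm of it sideways, so that all of it is behind the front rail (x of kitchen_timer in the frame of bay between -0.019 and 0.022 m and y of kitchen_timer in the frame of bay between -0.018 and 0.018 m and height (world z) of kitchen_timer below 0.004 m and angle between kitchen_timer's own z axis and vertical below 0.08 rad and linear speed of kitchen_timer below 0.01 m/s and angular speed of kitchen_timer below 0.2 rad/s); the robot touches nothing.
It fails at once if the timer is lifted off the worktop (underside more than 8 mm up) (height (world z) of kitchen_timer above 0.008 m).
It fails at once if the timer is tipped by more than 0.25 rad (angle between kitchen_timer's own z axis and vertical above 0.25 rad).
It fails at once if the timer is squeezed or shoved with more than 25 N (contact force between the fingers and kitchen_timer above 25 N).
It fails at once if a bystander (matchbox, tea light, tin, shaker, cup or beaker) is moved by more than 15 mm (distance of any of matchbox, tea_light, small_tin, salt_shaker, espresso_cup, striped_beaker from where it was at the start of the episode above 0.015 m).
It also fails if it takes over 48 s, if anything falls off the work surface, if the arm or the gripper's body presses on something with over 40 N, if the wrist force passes 120 N, or if a joint passes its speed limit or range.

## Robot

A 6-joint arm with a two-finger parallel gripper is mounted at the origin on a cart in front of the work surface, level with it; the furniture and walls round the work are solid. World frame = base frame: x ahead of the robot, y to its left, z up, the work surface at z = 0. Lengths are in m, angles in rad, forces in N, time in s.
With the tool pointing down it reaches from about 0.35 to 0.975 m from the base axis. Payload 4.9 kg.
Tool frame: the origin (TCP) lies midway between the tips of the shut fingers; the grasp point (between the pads) lies 19 mm behind it; x points along the fingers, y is the direction in which the jaws open and shut, and the axes are right-handed (so a half turn about x gives the same grasp; the last joint's range is limited). The gripper opens to 85 mm and grips with 20 to 120 N. Pads are 22 mm wide; open, the fingers measure 114 mm over their backs; the gripper's body (76 mm by 85 mm) begins 54 mm behind the grasp point. The pads swing forward as they close: fully open they stand 13 mm farther back than shut.
Start: joints at [1.02, 0.053, 1.613, -0, 1.476, -0.119], TCP at [0.262, 0.568, 0.231] pointing down, gripper open.
Joint ranges: [-3.01, 3.01], [-1.01, 2.22], [0.06, 2.58], [-1.02, 4.17], [0.09, 2.62], [-3.14, 3.14]. Speed limits (rad/s): [2.57, 2.57, 3.14, 3.14, 3.14, 3.14].

## Interface

Orientations are given as a rotation vector (axis times angle).
In Python, from station import ctrl gives the robot as it stands.
- The arm moves only by the shell command python3 -m handwheel 'ROWS' [FORCE]. ROWS is JSON, a list of rows, each a list of 3 entries, a list of its own where there are three numbers: the finger opening in m, from 0 to 0.0854, then the shift along the tool's x, y, z in m, then the turn, a rotation vector about the tool's x, y, z in degrees. In form: [[claw, [dx, dy, dz], [ax, ay, az]], ...]. A call has 1 to 10 rows; each row shifts and turns the commanded pose from where the row before left it, along the tool's axes as they then stand; what a row does not reach is not made up. A row lasts 1/12 s, in which the tool goes at most 41.7 mm and 7.16 degrees, less where a joint would pass 70% of its speed; a pose out of reach is approached as far as the arm can. A call with a gripper value outside its range is refused whole. The fingers move at their own pace and stop on an object; FORCE is the grip in N (left out, the last holds). Time passes only in rows, so rows that do not move let the fingers close. It gives the time, the measured TCP pose, the force and the opening at its end, in the units of the state.
- ctrl.get_obs(): the state, without advancing time (a new reading comes with each control period).
- ctrl.get_image(name): name is "scene" or "top" or "wrist"; returns the picture (400x640x3 uint8, red, green, blue); there is no depth.
- ctrl.camera_params(name): a dict with "vertical_fov" (degrees; the focal length in pixels is half the picture's height over the tangent of half this angle, whatever the lens; pixels are square), "cx", "cy" (the principal point, pixels), "rvec" (rotation vector, rad) and "tvec" (3), from world to camera coordinates, as OpenCV has them; the wrist camera has in their place "T_tool_cam" (4x4, takes a point from camera to tool coordinates, whose origin is the TCP and whose axes are the tool frame's). Camera axes: x right, y down, z forward; pixel columns grow to the right and rows downward; lengths in m; the calibration is good to about 2 mm. The wrist camera is an equidistant fisheye: a pixel r from the principal point sees the ray r / f radians off the axis. A picture is of the moment at which its call begins: read the wrist's pose just before it. camera_params takes no time and is no camera call.
- ctrl.finish_job(): hands the job in, once; it reports no verdict.
Trained networks look in the newest picture that a camera, given by its name, has taken for a name from the list of things; names that differ only in an ending like _2 or _b are one class to them, and where a whole thing is asked for, a point or a joint stands for the part that bears it (a point fixed in the world has none). Each returns a list of dicts, best first, with "score" (0 to 1); they miss things now and then, are a little off and sometimes report something else, mostly with a low value. They report only what shows in the picture. A call takes as long as a camera call.
- ctrl.look_for(thing, camera): "box" ([centre column, centre row, width, height] in pixels, round what is visible of it).
- ctrl.silhouettes(thing, camera): "mask" (400x640 bool, what is visible of it) and "box" ([centre column, centre row, width, height] in pixels, round what is visible of it).
- ctrl.tip_of(thing, camera): "centre" ([row, column] in pixels: a listed point, or the origin of a listed thing).
The state is a dict: "t": time; "q": joint angles; "dq": joint speeds; "effort": joint torques, N m; "tool_pos": TCP position; "tool_rot": TCP orientation; "contact_force": force on the tool from outside, world axes, zero at the start; "wrist_torque": the same for the moment, N m; "opening": finger opening in m.
Only numpy, scipy, OpenCV 4.12 (cv2) and the standard library are available. Lean on these libraries where they do the work, as an engineer would, in place of code of your own. Each camera call takes 0.05 s, during which the arm holds its last target.

## Working session

There is one attempt and no reset: what is moved stays moved. The work goes in short steps, Python scripts to look and compute and a shell command to move; the robot and the scene stay as the last step left them, time stands still between calls to the robot, and variables do not carry over. Pictures are saved under pics/ and viewed, and the job is handed in when it is done.

```bash
mkdir -p pics; ls
cat > h.py <<'E'
import numpy as np, cv2
from station import ctrl
def ray(name,u,v):
    p=ctrl.camera_params(name); f=200/np.tan(np.radians(p['vertical_fov'])/2)
    R=cv2.Rodrigues(np.array(p['rvec'],float))[0]; t=np.array(p['tvec'],float)
    d=R.T@np.array([(u-p['cx'])/f,(v-p['cy'])/f,1]); return -R.T@t,d
def topt(name,u,v,z=0):
    o,d=ray(name,u,v); return (o+d*(z-o[2])/d[2])
def proj(name,P):
    p=ctrl.camera_params(name); f=200/np.tan(np.radians(p['vertical_fov'])/2)
    K=np.array([[f,0,p['cx']],[0,f,p['cy']],[0,0,1.]])
    return cv2.projectPoints(np.array(P,float).reshape(-1,1,3),np.array(p['rvec'],float),np.array(p['tvec'],float),K,None)[0][:,0]
def save(n,im): cv2.imwrite('pics/'+n,im[:,:,::-1])
E
python3 - <<'E'
from h import *
o=ctrl.get_obs(); print(o)
for c in ['scene','top']:
    save(c+'0.png',ctrl.get_image(c)); print(c,topt(c,320,200), ray(c,320,200)[0])
    for n in ['kitchen_timer','tidy','gap','bay','matchbox','tea_light','espresso_cup','striped_beaker','small_tin','salt_shaker']:
        r=ctrl.tip_of(n,c)[:2]
        for a in r: print(n,a['score'],a['centre'],topt(c,a['centre'][1],a['centre'][0])[:2].round(4))
E
```

```text
pics
{'t': 0.0, 'q': array([ 1.01995867e+00,  5.33807583e-02,  1.61429515e+00,  3.41073450e-05,
        1.47597226e+00, -1.19036515e-01]), 'dq': array([-5.61873623e-04, -3.65262788e-04, -1.23150432e-03,  5.62011183e-04,
       -4.09951585e-05,  1.41451171e-03]), 'effort': array([ 9.08138391e-04, -3.93671215e+01, -3.70185149e+01,  5.32164665e-05,
        7.02090474e-03,  6.62862277e-06]), 'tool_pos': array([0.2612546 , 0.56710033, 0.2300475 ]), 'tool_rot': array([ 0.33716811,  1.54484592, -0.34021964]), 'contact_force': array([0.15844103, 0.75888266, 0.16503856]), 'wrist_torque': array([-0.01828578,  0.00279196, -0.04009481]), 'opening': 0.08552928293002841}
scene [ 0.60260558 -0.10886489  0.        ] [-0.64370362  0.80731312  0.78078834]
kitchen_timer 0.92 [247.5, 272.6] [0.4501 0.1755]
tidy 0.66 [206.3, 377.5] [ 0.4458 -0.2251]
gap 0.77 [213.9, 361.3] [ 0.4403 -0.1504]
bay 0.69 [205.0, 379.2] [ 0.449  -0.2356]
bay 0.29 [199.6, 359.0] [ 0.521  -0.2107]
matchbox 0.69 [198.0, 360.2] [ 0.5274 -0.2216]
tea_light 0.58 [215.9, 386.3] [ 0.3801 -0.2019]
striped_beaker 0.61 [187.2, 415.9] [ 0.4662 -0.4254]
small_tin 0.91 [211.7, 256.2] [0.6683 0.0995]
salt_shaker 0.6 [193.2, 312.3] [ 0.6611 -0.1198]
top [ 0.52774686 -0.09261888  0.        ] [ 0.26589759 -0.0771112   1.39649939]
kitchen_timer 0.81 [229.1, 224.5] [0.4509 0.1671]
gap 0.69 [230.1, 346.1] [ 0.444  -0.1621]
bay 0.52 [218.9, 444.4] [ 0.4713 -0.4297]
matchbox 0.79 [204.1, 375.2] [ 0.5145 -0.2432]
tea_light 0.46 [259.6, 358.1] [ 0.3641 -0.1923]
espresso_cup 0.77 [273.3, 179.9] [0.3336 0.2838]
striped_beaker 0.56 [217.7, 443.2] [ 0.4746 -0.4266]
striped_beaker 0.31 [260.9, 357.2] [ 0.3606 -0.1898]
small_tin 0.73 [148.8, 254.7] [0.6751 0.0872]
salt_shaker 0.66 [148.3, 335.6] [ 0.6737 -0.1381]
```

Run:
```python
from h import *
im=cv2.imread('pics/top0.png')
c=im[120:320,150:480]; cv2.imwrite('pics/top0c.png',cv2.resize(c,None,fx=2.4,fy=2.4,interpolation=cv2.INTER_CUBIC))
```

```text
(no output)
```

View pics/scene0.png

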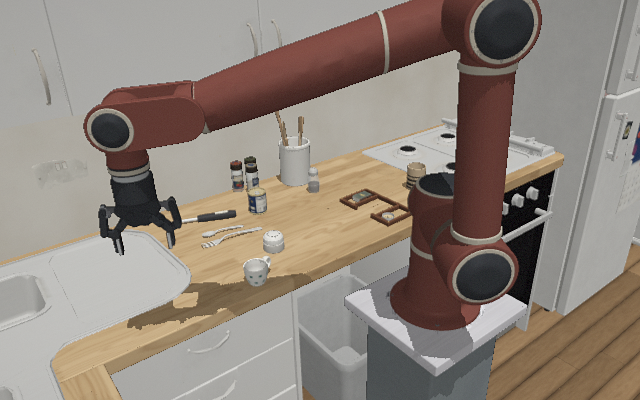

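View pics/top0.png

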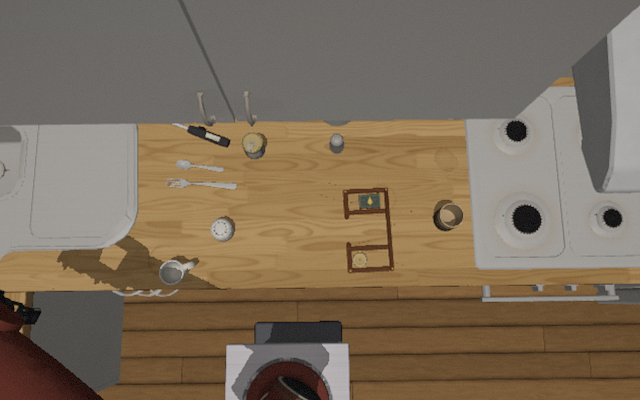

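The top view shows the timer at about (222,229), the tidy spanning columns 345–393 and rows 188–272 with its gap facing left at (346,230), and the cup's handle at (192,265).

View pics/top0c.png

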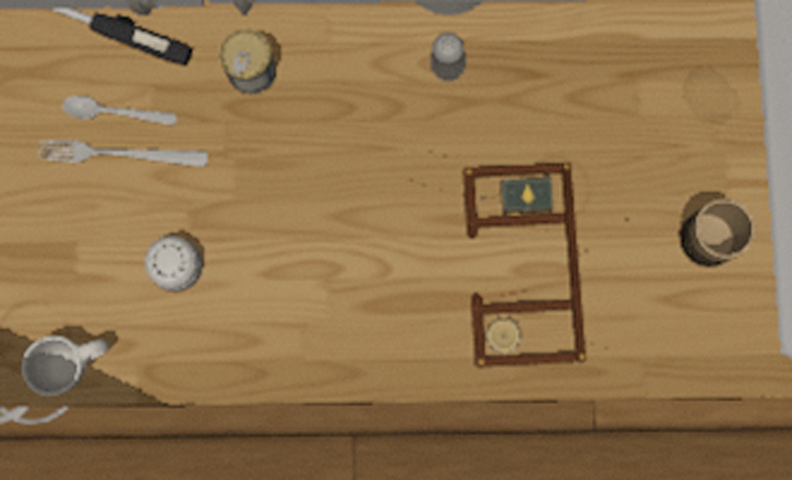

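Run:
```python
from h import *
for c in ['top','scene']:
    ctrl.get_image(c)
    for n in ['kitchen_timer','tidy','espresso_cup']:
        for a in ctrl.silhouettes(n,c)[:1]:
            m=a['mask']; v,u=np.nonzero(m); print(c,n,a['score'],a['box'],m.sum())
            np.save(f'pics/{c}_{n}.npy',m)
    m=np.load(f'pics/{c}_kitchen_timer.npy')
    # fit timer center by mask of projected solid
    from scipy.optimize import minimize
    v,u=np.nonzero(m)
    th=np.linspace(0,2*np.pi,40)
    def model(x,y):
        pts=[]
        for r,z in ((.03,0),(.03,.026),(.027,.036),(.02,.046),(.012,.049)): pts+= [[x+r*np.cos(t),y+r*np.sin(t),z] for t in th]
        h=cv2.convexHull(proj(c,pts).astype(np.float32)); M=cv2.moments(h); return np.array([M['m10']/M['m00'],M['m01']/M['m00']]),M['m00']
    r=minimize(lambda p:((model(*p)[0]-[u.mean(),v.mean()])**2).sum(),[.45,.17],method='Nelder-Mead'); print(c,r.x,r.fun,model(*r.x)[1],m.sum())
```

```text
top kitchen_timer 0.74 [221.0, 230.8, 23.2, 23.5] 466
top tidy 0.7 [366.9, 231.6, 52.5, 83.1] 1153
top espresso_cup 0.93 [177.4, 272.8, 38.4, 24.2] 623
top [0.44644149 0.17255168] 7.117035557515253e-05 437.0242207791889 466
scene kitchen_timer 0.79 [273.9, 242.3, 21.1, 25.3] 457
scene espresso_cup 0.69 [259.2, 272.1, 25.9, 31.1] 618
scene [0.45082445 0.17259847] 4.1280684794499004e-05 417.88165062409826 457
```

```bash
cat > fit.py <<'E'
from h import *
from scipy.optimize import minimize
def tidy_rects():
    # outer 122 x 224 ; centre at origin -> x -61..61; bay inside x from -49 to 51
    R=[(51,61,-112,112),(-61,-49,32,112),(-61,-49,-112,-32)]
    for s in (1,-1):
        R.append((-49,51,*sorted((s*44,s*54)))); R.append((-49,51,*sorted((s*102,s*112))))
    return np.array(R)/1000
S=4
def render(c,x,y,a):
    im=np.zeros((400*S,640*S),np.uint8)
    ca,sa=np.cos(a),np.sin(a)
    for x0,x1,y0,y1 in tidy_rects():
        P=[]
        for X in(x0,x1):
            for Y in (y0,y1):
                for z in (0,.014): P.append([x+ca*X-sa*Y,y+sa*X+ca*Y,z])
        h=cv2.convexHull(proj(c,P).astype(np.float32))
        cv2.fillConvexPoly(im,np.round((h+.5)*S*16-8).astype(np.int32),255,shift=4)
    return cv2.resize(im,(640,400),interpolation=cv2.INTER_AREA)/255.
E
python3 - <<'E'
from fit import *
im=cv2.imread('pics/top0.png').astype(float)
b,g,r=im[...,0],im[...,1],im[...,2]
m=((r<135)&(r>1.5*g)).astype(float)
roi=np.zeros_like(m);roi[175:285,330:410]=1; m*=roi
print(m.sum())
for c0 in [0]:
    f=lambda p:((render('top',p[0]/100,p[1]/100,p[2]/10)*roi-m)**2).sum()
    best=min((minimize(f,[44+dx,-21+dy,(-np.pi/2+da)*10],method='Nelder-Mead',options=dict(initial_simplex=np.array([[44+dx,-21+dy,(-np.pi/2+da)*10]]*4)+np.vstack([np.zeros(3),np.eye(3)]))) for dx in(0,1) for dy in (0,-1) for da in (-.05,.05,.1)),key=lambda r:r.fun)
    x,y,a=best.x[0]/100,best.x[1]/100,best.x[2]/10
    print(x,y,a,np.degrees(a),best.fun)
d=np.array([np.cos(a),np.sin(a)]); print('dir',d,'gap',np.array([x,y])-.055*d,'bay',np.array([x,y])+.003*d)
rr=render('top',x,y,a)
o=im.copy(); o[...,1]=np.maximum(o[...,1],rr*200)
v=np.hstack([cv2.resize(q[175:285,330:410],None,fx=5,fy=5,interpolation=cv2.INTER_NEAREST) for q in (im,o)])
cv2.imwrite('pics/fit0.png',v)
E
```

```text
942.0Traceback (most recent call last):
  File "<stdin>", line 9, in <module>
  File "<stdin>", line 9, in <genexpr>
    res = _minimize_neldermead(fun, x0, args, callback, bounds=bounds,
                               **options)
    fxr = func(xr)
    fx = function(np.copy(x), *(wrapper_args + args))
  File "<stdin>", line 8, in <lambda>
  File "fit.py", line 18, in render
    h=cv2.convexHull(proj(c,P).astype(np.float32))
                     ~~~~^^^^^
  File "h.py", line 10, in proj
    p=ctrl.camera_params(name); f=200/np.tan(np.radians(p['vertical_fov'])/2)
ValueError: time passes only in moves, steps and waits
```

```bash
python3 - <<'E'
s=open('h.py').read()
s=s.replace("def ray(","import functools\n@functools.lru_cache(None)\ndef cp(n): return ctrl.camera_params(n)\ndef ray(",1)
h,t=s.split("def ray(");t=t.replace("ctrl.camera_params(name)","cp(name)")
open('h.py','w').write(h+"def ray("+t)
E
cat > fitrun.py <<'E'
from fit import *
import sys
im=cv2.imread(sys.argv[1]).astype(float)
b,g,r=im[...,0],im[...,1],im[...,2]
m=((r<135)&(r>1.5*g)).astype(float)
roi=np.zeros_like(m);roi[175:285,330:410]=1; m*=roi
f=lambda p:((render('top',p[0]/100,p[1]/100,p[2]/10)*roi-m)**2).sum()
best=min((minimize(f,[44+dx,-21+dy,(-np.pi/2+da)*10],method='Nelder-Mead',options=dict(initial_simplex=np.array([[44+dx,-21+dy,(-np.pi/2+da)*10]]*4)+np.vstack([np.zeros(3),np.eye(3)]))) for dx in(0,1) for dy in (0,-1) for da in (-.05,.05,.1)),key=lambda r:r.fun)
x,y,a=best.x[0]/100,best.x[1]/100,best.x[2]/10
print(x,y,a,np.degrees(a),best.fun)
d=np.array([np.cos(a),np.sin(a)]); print('dir',d,'gap',np.array([x,y])-.055*d,'bay',np.array([x,y])+.003*d)
rr=render('top',x,y,a)
o=im.copy(); o[...,1]=np.maximum(o[...,1],rr*200)
v=np.hstack([cv2.resize(q[175:285,330:410],None,fx=5,fy=5,interpolation=cv2.INTER_NEAREST) for q in (im,o)])
cv2.imwrite('pics/fit0.png',v)
E
python3 fitrun.py pics/top0.png
```

```text
0.4446980886676337 -0.21968082712592057 -1.5257062188442307 -87.41652711663757 331.7707035755479
dir [ 0.04507483 -0.99898361] gap [ 0.44221897 -0.16473673] bay [ 0.44483331 -0.22267778][ WARN:0@16.052] global loadsave.cpp:1063 imwrite_ Unsupported depth image for selected encoder is fallbacked to CV_8U.
```

View pics/fit0.png

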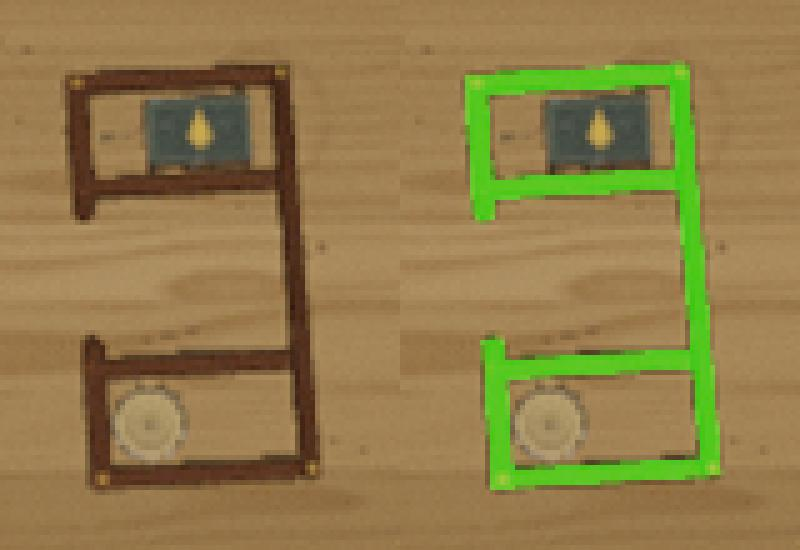

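The overlay matches the rails well (tidy at -87.4°, gap at (0.442,-0.165)). Now I'll work out the approach behind the timer.

```bash
cat > rel.py <<'E'
from h import *
import sys
from scipy.spatial.transform import Rotation as R
# usage: rel.py X Y Z ang(deg of push dir): target TCP; prints shift in tool axes
X,Y,Z,ang=map(float,sys.argv[1:5])
o=ctrl.get_obs(); r=R.from_rotvec(o['tool_rot']); M=r.as_matrix()
print('pos',o['tool_pos'].round(4),'F',o['contact_force'].round(2),'op',round(float(o['opening']),4),'t',o['t'])
print('tool axes x,y,z in world:',M.T.round(3).tolist())
d=np.array([np.cos(np.radians(ang)),np.sin(np.radians(ang)),0])
for s in(1,-1):
    z=d*s; x=np.array([0,0,-1.]); y=np.cross(z,x)
    T=R.from_matrix(np.c_[x,y,z]); 
    print('turn',s,(np.degrees((r.inv()*T).as_rotvec())).round(2),'shift now',(M.T@(np.array([X,Y,Z])-o['tool_pos'])).round(4),'shift after turn',(T.as_matrix().T@(np.array([X,Y,Z])-o['tool_pos'])).round(4))
E
python3 rel.py 0.445 0.225 0.10 -87.4
```

```text
pos [0.2616 0.5676 0.2313] F [ 0.12 -0.81 -0.26] op 0.0853 t 1.5
tool axes x,y,z in world: [[-0.0, 0.0, -1.0], [0.419, 0.908, 0.0], [0.908, -0.419, -0.0]]
turn 1 [62.66 -0.    0.  ] shift now [ 0.1313 -0.2344  0.31  ] shift after turn [0.1313 0.1677 0.3506]
turn -1 [-117.34   -0.     -0.  ] shift now [ 0.1313 -0.2344  0.31  ] shift after turn [ 0.1313 -0.1677 -0.3506]
```

```bash
python3 -m handwheel '[[0.038,[0,0,0],[7,0,0]],[0.038,[0,0,0],[7,0,0]],[0.038,[0,0,0],[7,0,0]],[0.038,[0,0,0],[7,0,0]],[0.038,[0,0,0],[7,0,0]],[0.038,[0,0,0],[7,0,0]],[0.038,[0,0,0],[7,0,0]],[0.038,[0,0,0],[7,0,0]],[0.038,[0,0,0],[6.66,0,0]]]' 20
python3 -m handwheel '[[0.038,[0.012,0.0168,0.034],[0,0,0]],[0.038,[0.012,0.0168,0.034],[0,0,0]],[0.038,[0.012,0.0168,0.034],[0,0,0]],[0.038,[0.012,0.0168,0.034],[0,0,0]],[0.038,[0.012,0.0168,0.034],[0,0,0]],[0.038,[0.012,0.0168,0.034],[0,0,0]],[0.038,[0.012,0.0168,0.034],[0,0,0]],[0.038,[0.012,0.0168,0.034],[0,0,0]],[0.038,[0.012,0.0168,0.034],[0,0,0]],[0.038,[0.012,0.0168,0.034],[0,0,0]]]'
python3 -m handwheel '[[0.038,[0,0,0],[0,0,0]],[0.038,[0,0,0],[0,0,0]]]'
python3 rel.py 0.447 0.225 0.014 -87.4
python3 - <<'E'
from h import *
for c in ['wrist','top']: save(c+'1.png',ctrl.get_image(c))
E
```

```text
t: 2.25
tool_pos: [0.2615, 0.5676, 0.2313]
tool_rot: [1.18, 1.228, -1.18]
contact_force: [-0.3, 0.3, -0.3]
opening: 0.0377
t: 3.08
tool_pos: [0.4455, 0.2339, 0.1111]
tool_rot: [1.176, 1.23, -1.175]
contact_force: [0.5, -0.1, 1.0]
opening: 0.0381
t: 3.25
tool_pos: [0.445, 0.234, 0.1106]
tool_rot: [1.178, 1.23, -1.18]
contact_force: [0.5, 0.0, -0.3]
opening: 0.0379
pos [0.445  0.234  0.1106] F [ 0.52  0.   -0.26] op 0.0379 t 3.25
tool axes x,y,z in world: [[-0.002, -0.0, -1.0], [0.999, 0.041, -0.002], [0.041, -0.999, 0.0]]
turn 1 [-0.23  0.01  0.09] shift now [0.0966 0.0018 0.0091] shift after turn [0.0966 0.0016 0.0091]
turn -1 [ 1.7977e+02  1.4000e-01 -1.0000e-02] shift now [0.0966 0.0018 0.0091] shift after turn [ 0.0966 -0.0016 -0.0091]
```

View pics/wrist1.png

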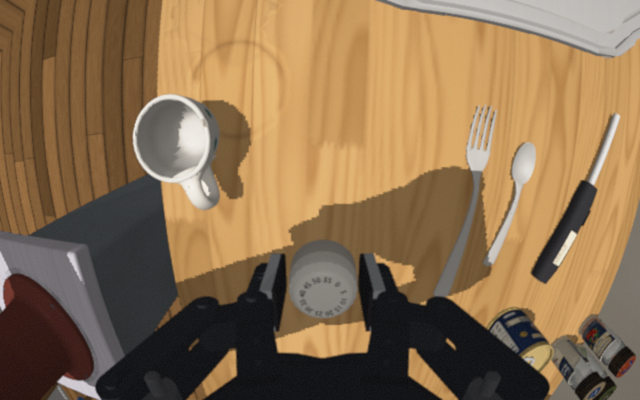

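View pics/top1.png

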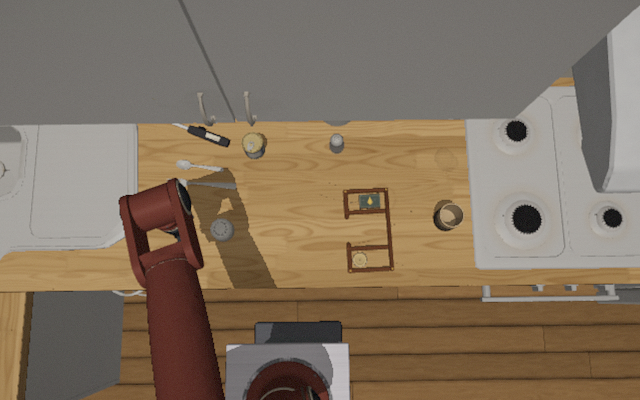

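The wrist view shows the timer centred between the fingers at about (323,285). I'll check its position with the wrist camera before descending.

```bash
cat > wr.py <<'E'
from h import *
from scipy.spatial.transform import Rotation as R
def wtip(name):
    o=ctrl.get_obs(); ctrl.get_image('wrist'); p=cp('wrist'); f=200/np.tan(np.radians(p['vertical_fov'])/2)
    T=np.array(p['T_tool_cam']); M=R.from_rotvec(o['tool_rot']).as_matrix()
    out=[]
    for a in ctrl.tip_of(name,'wrist')[:2]:
        v,u=a['centre']; dx,dy=u-p['cx'],v-p['cy']; r=np.hypot(dx,dy); th=r/f
        d=np.array([np.sin(th)*dx/r,np.sin(th)*dy/r,np.cos(th)])
        oo=o['tool_pos']+M@T[:3,3]; d=M@T[:3,:3]@d; P=oo+d*(-oo[2]/d[2]); out.append((a['score'],a['centre'],P.round(4)))
    return out
if __name__=='__main__':
    import sys
    print(np.array(cp('wrist')['T_tool_cam']).round(3).tolist())
    for n in sys.argv[1:]: print(n,wtip(n))
E
python3 wr.py kitchen_timer espresso_cup
```

```text
[[-0.001, -0.314, 0.949, -0.142], [1.0, 0.0, 0.001, 0.0], [-0.001, 0.949, 0.314, -0.08], [0.0, 0.0, 0.0, 1.0]]
kitchen_timer [(0.68, [270.8, 325.7], array([0.4521, 0.1693, 0.    ]))]
espresso_cup [(0.94, [147.2, 205.8], array([0.3431, 0.2825, 0.    ]))]
```

```bash
python3 -m handwheel '[[0.038,[0.024,0.001,0],[0,0,0]],[0.038,[0.024,0.001,0],[0,0,0]],[0.038,[0.024,0.001,0],[0,0,0]],[0.038,[0.016,0.001,0],[0,0,0]],[0.038,[0.0046,0,0],[0,0,0]],[0.038,[0,0,0],[0,0,0]]]'
python3 wr.py kitchen_timer; python3 rel.py 0.449 0.21 0.014 -87.4
python3 - <<'E'
from h import *
for c in ['wrist','scene']: save(c+'2.png',ctrl.get_image(c))
im=cv2.imread('pics/scene2.png')[180:300,190:350]; cv2.imwrite('pics/scene2c.png',cv2.resize(im,None,fx=4.5,fy=4.5,interpolation=cv2.INTER_CUBIC))
E
```

```text
t: 4.05
tool_pos: [0.4473, 0.2361, 0.0174]
tool_rot: [1.173, 1.232, -1.177]
contact_force: [-0.4, 0.1, 0.5]
opening: 0.0378
[[-0.001, -0.314, 0.949, -0.142], [1.0, 0.0, 0.001, 0.0], [-0.001, 0.949, 0.314, -0.08], [0.0, 0.0, 0.0, 1.0]]
kitchen_timer [(0.88, [336.6, 317.4], array([0.4477, 0.1709, 0.    ])), (0.44, [168.1, 145.2], array([0.3415, 0.2825, 0.    ]))]
pos [0.4494 0.2365 0.0198] F [-0.54 -0.01  0.08] op 0.0379 t 4.15
tool axes x,y,z in world: [[0.002, 0.001, -1.0], [0.999, 0.046, 0.002], [0.046, -0.999, -0.0]]
turn 1 [ 0.05 -0.03 -0.09] shift now [ 0.0058 -0.0016  0.0265] shift after turn [ 0.0058 -0.0016  0.0265]
turn -1 [-1.7995e+02  1.4000e-01 -4.0000e-02] shift now [ 0.0058 -0.0016  0.0265] shift after turn [ 0.0058  0.0016 -0.0265]
```

View pics/wrist2.png

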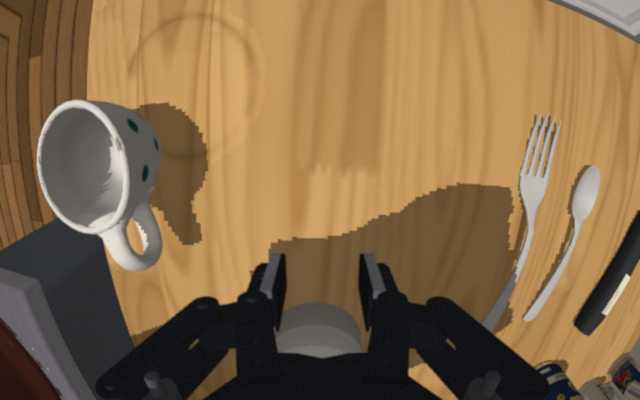

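View pics/scene2c.png

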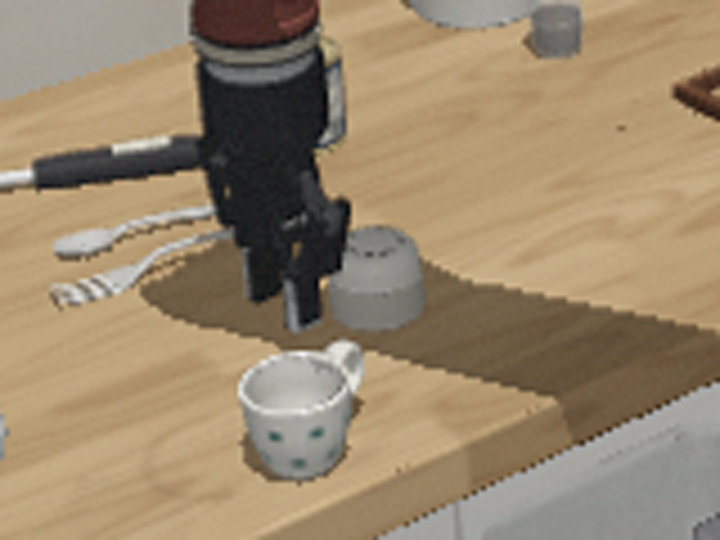

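```bash
python3 -m handwheel '[[0.038,[0.004,0,0],[0,0,0]],[0.038,[0,0,0.007],[0,0,0]],[0.038,[0,0,0.007],[0,0,0]],[0.038,[0,0,0.005],[0,0,0]],[0.038,[0,0,0.005],[0,0,0]],[0.038,[0,0,0.005],[0,0,0]],[0.038,[0,0,0.005],[0,0,0]],[0.038,[0,-0.0005,0.005],[0,0,0]],[0.038,[0,-0.0005,0.005],[0,0,0]]]'
python3 wr.py kitchen_timer; python3 rel.py 0.449 0.21 0.014 -87.4
python3 - <<'E'
from h import *
for c in ['wrist','scene']: save(c+'3.png',ctrl.get_image(c))
im=cv2.imread('pics/scene3.png')[180:300,190:350]; cv2.imwrite('pics/scene3c.png',cv2.resize(im,None,fx=4.5,fy=4.5,interpolation=cv2.INTER_CUBIC))
E
```

```text
t: 5.0
tool_pos: [0.4499, 0.1913, 0.0148]
tool_rot: [1.176, 1.23, -1.176]
contact_force: [-1.1, 0.8, -0.0]
opening: 0.0381
[[-0.001, -0.314, 0.949, -0.142], [1.0, 0.0, 0.001, 0.0], [-0.001, 0.949, 0.314, -0.08], [0.0, 0.0, 0.0, 1.0]]
kitchen_timer [(0.95, [300.0, 324.4], array([0.4533, 0.1596, 0.    ]))]
pos [0.4498 0.191  0.0147] F [0.14 0.73 0.33] op 0.0378 t 5.1
tool axes x,y,z in world: [[0.0, -0.0, -1.0], [0.999, 0.045, 0.0], [0.045, -0.999, 0.0]]
turn 1 [-0.04  0.03 -0.  ] shift now [ 0.0007  0.     -0.019 ] shift after turn [ 0.0007  0.     -0.019 ]
turn -1 [ 1.7996e+02 -1.0000e-02 -4.0000e-02] shift now [ 0.0007  0.     -0.019 ] shift after turn [ 0.0007 -0.      0.019 ]
```

View pics/wrist3.png

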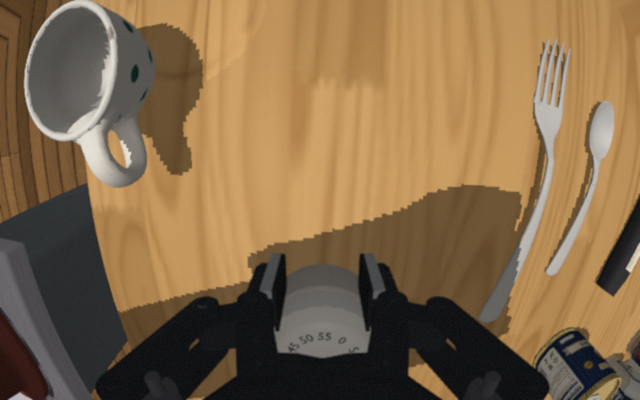

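View pics/scene3c.png

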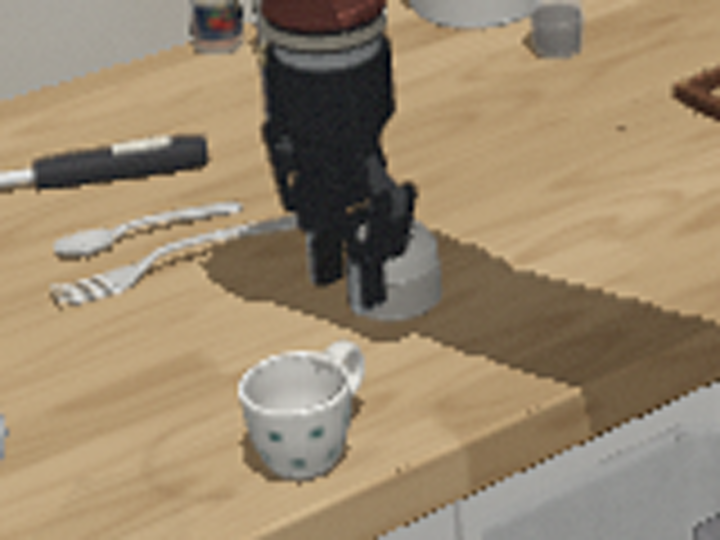

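```bash
python3 -m handwheel '[[0.038,[0,-0.0008,0.008],[0,0,0]],[0.038,[0,-0.0008,0.008],[0,0,0]],[0.038,[0,-0.0008,0.008],[0,0,0]],[0.038,[0,-0.0008,0.008],[0,0,0]],[0.038,[0,-0.0008,0.008],[0,0,0]],[0.038,[0,-0.0008,0.008],[0,0,0]],[0.038,[0,-0.0008,0.008],[0,0,0]],[0.038,[0,-0.0008,0.008],[0,0,0]],[0.038,[0,-0.0008,0.008],[0,0,0]],[0.038,[0,-0.0008,0.008],[0,0,0]]]'
python3 -m handwheel '[[0.038,[0,-0.0008,0.008],[0,0,0]],[0.038,[0,-0.0008,0.008],[0,0,0]],[0.038,[0,-0.0008,0.008],[0,0,0]],[0.038,[0,-0.0008,0.008],[0,0,0]],[0.038,[0,-0.0008,0.008],[0,0,0]],[0.038,[0,-0.0008,0.008],[0,0,0]],[0.038,[0,-0.0008,0.008],[0,0,0]],[0.038,[0,-0.0008,0.008],[0,0,0]],[0.038,[0,-0.0008,0.008],[0,0,0]],[0.038,[0,-0.0008,0.006],[0,0,0]]]'
python3 wr.py kitchen_timer; python3 rel.py 0.442 -0.1 0.014 -87.4
python3 - <<'E'
from h import *
for c in ['wrist','scene','top']: save(c+'4.png',ctrl.get_image(c))
a=cv2.imread('pics/scene4.png')[170:290,270:430]; b=cv2.imread('pics/top4.png')[170:290,250:410]; cv2.imwrite('pics/st4.png',cv2.resize(np.vstack([a,b]),None,fx=2.5,fy=2.5,interpolation=cv2.INTER_CUBIC))
E
```

```text
t: 6.03
tool_pos: [0.4454, 0.1107, 0.0147]
tool_rot: [1.176, 1.23, -1.176]
contact_force: [0.1, 1.8, 0.3]
opening: 0.0379
t: 6.87
tool_pos: [0.441, 0.0323, 0.0147]
tool_rot: [1.176, 1.23, -1.176]
contact_force: [0.2, 1.5, 0.4]
opening: 0.0378
[[-0.001, -0.314, 0.949, -0.142], [1.0, 0.0, 0.001, 0.0], [-0.001, 0.949, 0.314, -0.08], [0.0, 0.0, 0.0, 1.0]]
kitchen_timer [(0.62, [304.9, 323.4], array([ 0.4439, -0.0033,  0.    ]))]
pos [0.4409 0.0321 0.0146] F [-0.64  0.16 -0.27] op 0.0378 t 6.9667
tool axes x,y,z in world: [[-0.0, -0.001, -1.0], [0.999, 0.044, -0.0], [0.044, -0.999, 0.001]]
turn 1 [-0.07  0.04  0.01] shift now [ 0.0007 -0.0047  0.1321] shift after turn [ 0.0006 -0.0049  0.1321]
turn -1 [ 1.7993e+02  2.0000e-02 -6.0000e-02] shift now [ 0.0007 -0.0047  0.1321] shift after turn [ 0.0006  0.0049 -0.1321]
```

View pics/st4.png

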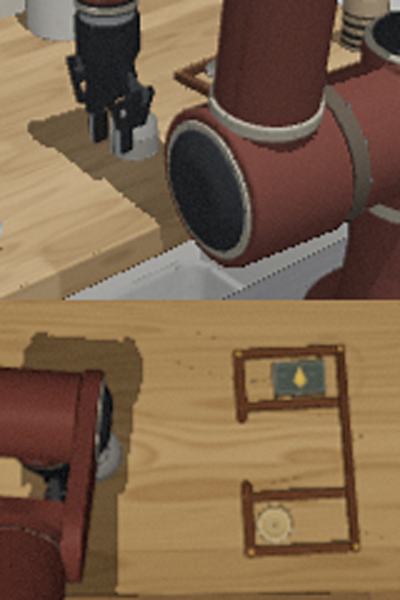

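View pics/wrist4.png

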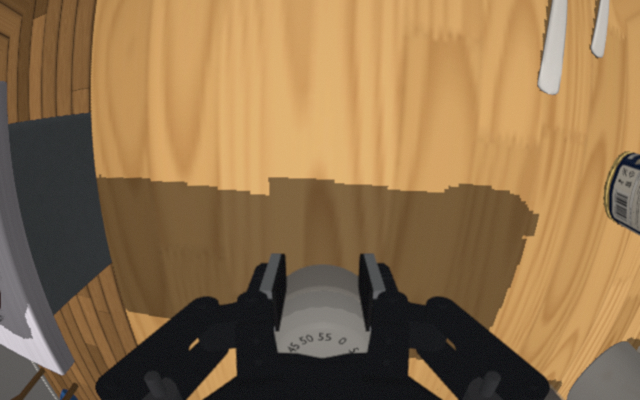

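```bash
python3 -m handwheel '[[0.038,[0,-0.0008,0.008],[0,0,0]],[0.038,[0,-0.0008,0.008],[0,0,0]],[0.038,[0,-0.0008,0.008],[0,0,0]],[0.038,[0,-0.0008,0.008],[0,0,0]],[0.038,[0,-0.0008,0.008],[0,0,0]],[0.038,[0,-0.0008,0.008],[0,0,0]],[0.038,[0,-0.0008,0.008],[0,0,0]],[0.038,[0,-0.0008,0.008],[0,0,0]],[0.038,[0,-0.0008,0.008],[0,0,0]],[0.038,[0,-0.0004,0.008],[0,0,0]]]'
python3 -m handwheel '[[0.038,[0,0,0.008],[0,0,0]],[0.038,[0,0,0.004],[0,0,0]],[0.038,[0,0,0],[0,0,0]],[0.038,[0,0,-0.01],[0,0,0]],[0.038,[0,0,-0.04],[0,0,0]],[0.038,[0,0,-0.04],[0,0,0]],[0.038,[0,0,-0.03],[0,0,0]],[0.038,[0,0,0],[0,0,0]]]'
python3 - <<'E'
from h import *
save('top5.png',ctrl.get_image('top'))
r=ctrl.silhouettes('kitchen_timer','top'); 
for a in r[:2]: print(a['score'],a['box'])
np.save('pics/m5.npy',r[0]['mask'])
b=cv2.imread('pics/top5.png')[170:290,250:410]; cv2.imwrite('pics/st5.png',cv2.resize(b,None,fx=5,fy=5,interpolation=cv2.INTER_CUBIC))
E
```

```text
t: 7.95
tool_pos: [0.4369, -0.0479, 0.0147]
tool_rot: [1.176, 1.23, -1.176]
contact_force: [-0.3, 0.9, -0.7]
opening: 0.0378
t: 8.62
tool_pos: [0.4311, 0.0655, 0.0146]
tool_rot: [1.173, 1.234, -1.171]
contact_force: [0.1, -0.2, -0.3]
opening: 0.0377
0.98 [321.5, 233.4, 21.2, 21.2]
```

View pics/st5.png

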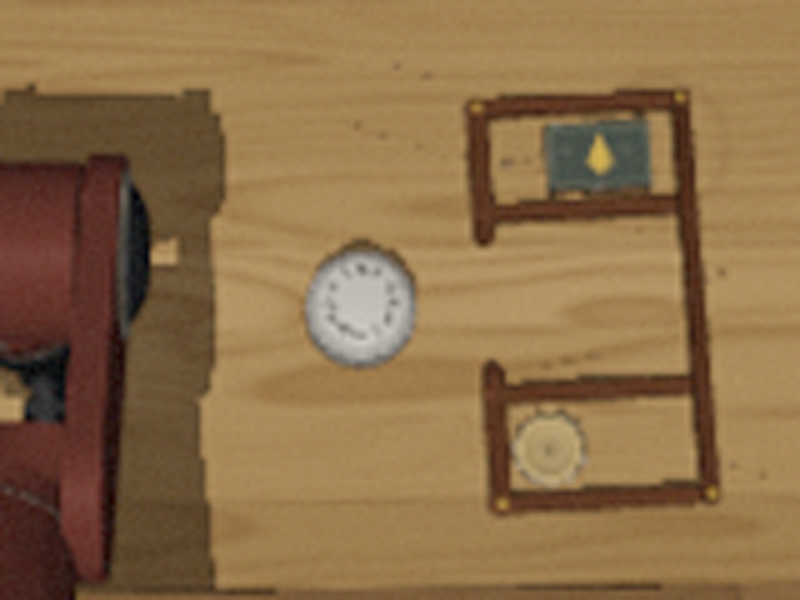

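```bash
cat > tm.py <<'E'
from h import *
import sys
from scipy.optimize import minimize
th=np.linspace(0,2*np.pi,48)
G=np.array([.44222,-.16474]); A=np.radians(-87.4); d=np.array([np.cos(A),np.sin(A)]); n=np.array([-d[1],d[0]])
def hull(x,y):
    P=[[x+r*np.cos(t),y+r*np.sin(t),z] for r,z in ((.03,0),(.03,.026),(.027,.03),(.025,.045),(.02,.049)) for t in th]
    return cv2.convexHull(proj('top',P).astype(np.float32))
def rend(x,y,S=6):
    im=np.zeros((400,640),np.uint8); im=cv2.resize(im,None,fx=S,fy=S)
    cv2.fillConvexPoly(im,np.round(((hull(x,y)+.5)*S-.5)*16).astype(np.int32),255,shift=4)
    return cv2.resize(im,(640,400),interpolation=cv2.INTER_AREA)/255.
def fit(m,roi,p0):
    f=lambda p:((rend(p[0]/100,p[1]/100)-m)[roi]**2).sum()
    r=minimize(f,np.array(p0)*100,method='Nelder-Mead',options=dict(initial_simplex=np.array([[0,0],[.5,0],[0,.5]])+np.array(p0)*100)); return r.x/100,r.fun
def report(png,mask,box,p0):
    im=cv2.imread(png).astype(float); sat=im.max(2)-im.min(2)
    c,r=int(box[0]),int(box[1]); roi=np.s_[r-18:r+18,c-18:c+18]
    m2=((sat<40)&(im.mean(2)>75)).astype(float)
    for nm,m in (('net',mask.astype(float)),('col',m2)):
        p,e=fit(m,roi,p0); print(nm,p.round(4),'err',round(e,1),'area',m[roi].sum(),'rel gap: fwd %.4f lat %.4f'%((p-G)@d,(p-G)@n))
E
python3 - <<'E'
from tm import *
report('pics/top5.png',np.load('pics/m5.npy'),[321.5,233.4],[.436,-.095])
E
python3 fitrun.py pics/top5.png; python3 rel.py 0.442 -0.1 0.014 -87.4
```

```text
net [ 0.439  -0.0957] err 26.8 area 385.0 rel gap: fwd -0.0691 lat -0.0001
col [ 0.4403 -0.0957] err 7.7 area 416.0 rel gap: fwd -0.0691 lat 0.0012
0.444514338312213 -0.2196408750701076 -1.526480900198633 -87.4609130887123 339.21165705497884
dir [ 0.04430092 -0.99901823] gap [ 0.44207779 -0.16469487] bay [ 0.44464724 -0.22263793]
pos [0.4317 0.0623 0.0147] F [-0.49 -0.61 -0.95] op 0.0382 t 8.7167
tool axes x,y,z in world: [[-0.0, -0.0, -1.0], [0.999, 0.049, -0.0], [0.049, -0.999, 0.0]]
turn 1 [0.21 0.01 0.  ] shift now [0.0007 0.0023 0.1627] shift after turn [0.0007 0.0029 0.1626]
turn -1 [-1.7979e+02 -0.0000e+00  2.0000e-02] shift now [0.0007 0.0023 0.1627] shift after turn [ 0.0007 -0.0029 -0.1626][ WARN:0@5.702] global loadsave.cpp:1063 imwrite_ Unsupported depth image for selected encoder is fallbacked to CV_8U.
```

Timer is aligned with the gap axis to about 1 mm, 69 mm before the gap centre. Returning to it and pushing in slowly.

```bash
python3 -m handwheel '[[0.038,[0,0,0.03],[0,0,0]],[0.038,[0,0,0.035],[0,0,0]],[0.038,[0,0,0.03],[0,0,0]],[0.038,[0,0,0.01],[0,0,0]],[0.038,[0,0,0.005],[0,0,0]],[0.038,[0,0,0.005],[0,0,0]],[0.038,[0,0,0.005],[0,0,0]],[0.038,[0,0,0.006],[0,0,0]],[0.038,[0,0,0.006],[0,0,0]],[0.038,[0,0,0.006],[0,0,0]]]'
python3 -m handwheel '[[0.038,[0,0,0.005],[0,0,0]],[0.038,[0,0,0.005],[0,0,0]],[0.038,[0,0,0],[0,0,0]]]'
python3 rel.py 0.442 -0.1 0.014 -87.4
python3 - <<'E'
from h import *
for c in ['wrist','top','scene']: save(c+'6.png',ctrl.get_image(c))
a=cv2.imread('pics/scene6.png')[150:270,310:470]; b=cv2.imread('pics/top6.png')[170:290,250:410]; cv2.imwrite('pics/st6.png',cv2.resize(np.vstack([a,b]),None,fx=2.5,fy=2.5,interpolation=cv2.INTER_CUBIC))
E
```

```text
t: 9.55
tool_pos: [0.4382, -0.0769, 0.0145]
tool_rot: [1.175, 1.231, -1.175]
contact_force: [-0.5, 0.4, 0.2]
opening: 0.0383
t: 9.8
tool_pos: [0.439, -0.0878, 0.0148]
tool_rot: [1.176, 1.23, -1.176]
contact_force: [0.5, -0.0, 0.2]
opening: 0.0378
pos [ 0.439  -0.0878  0.0148] F [ 0.5  -0.04  0.21] op 0.0378 t 9.8
tool axes x,y,z in world: [[0.0, -0.001, -1.0], [0.999, 0.045, 0.0], [0.045, -0.999, 0.001]]
turn 1 [-0.03  0.03 -0.  ] shift now [0.0008 0.0025 0.0123] shift after turn [0.0008 0.0025 0.0123]
turn -1 [ 1.7997e+02 -0.0000e+00 -5.0000e-02] shift now [0.0008 0.0025 0.0123] shift after turn [ 0.0008 -0.0025 -0.0123]
```

View pics/st6.png

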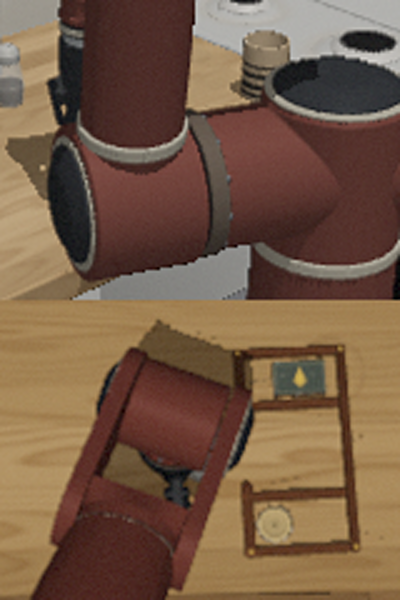

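View pics/wrist6.png

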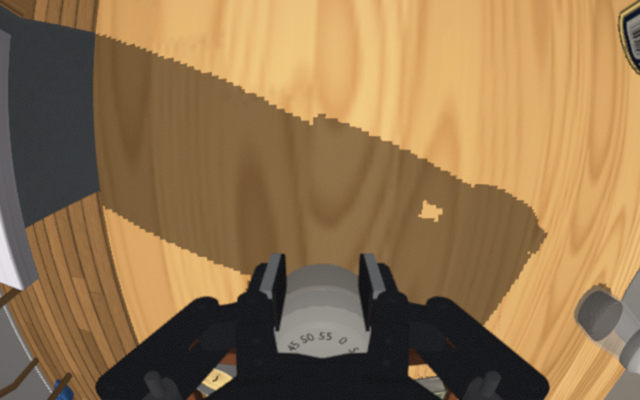

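Timer sits cradled between both fingers, just before the gap, forces near zero. Proceeding in small steps.

```bash
python3 -m handwheel '[[0.038,[0,0,0.005],[0,0,0]],[0.038,[0,0,0.005],[0,0,0]],[0.038,[0,0,0.005],[0,0,0]],[0.038,[0,0,0.005],[0,0,0]],[0.038,[0,0,0.004],[0,0,0]],[0.038,[0,0,0.004],[0,0,0]]]'
python3 -m handwheel '[[0.038,[0,0,0.003],[0,0,0]],[0.038,[0,0,0.003],[0,0,0]]]'
python3 -m handwheel '[[0.038,[0,0,0.003],[0,0,0]],[0.038,[0,0,0.003],[0,0,0]]]'
python3 - <<'E'
from h import *
save('wrist7.png',ctrl.get_image('wrist'))
E
```

```text
t: 10.45
tool_pos: [0.4401, -0.1155, 0.0147]
tool_rot: [1.176, 1.23, -1.176]
contact_force: [0.3, 1.4, -0.3]
opening: 0.038
t: 10.62
tool_pos: [0.4403, -0.1214, 0.0147]
tool_rot: [1.176, 1.23, -1.176]
contact_force: [-0.3, 1.1, -0.1]
opening: 0.038
t: 10.78
tool_pos: [0.4406, -0.1272, 0.0147]
tool_rot: [1.176, 1.23, -1.176]
contact_force: [0.1, 0.6, -0.3]
opening: 0.0383
```

View pics/wrist7.png

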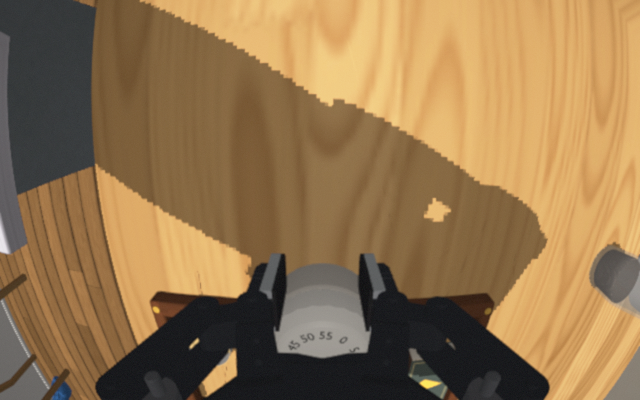

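The timer is in the gap, tidy corners symmetric at about (155,308) and (490,305), forces about 1 N. Continuing.

```bash
python3 -m handwheel '[[0.038,[0,0,0.003],[0,0,0]],[0.038,[0,0,0.003],[0,0,0]]]'
python3 -m handwheel '[[0.038,[0,0,0.003],[0,0,0]],[0.038,[0,0,0.003],[0,0,0]]]'
python3 -m handwheel '[[0.038,[0,0,0.003],[0,0,0]],[0.038,[0,0,0.004],[0,0,0]]]'
python3 -m handwheel '[[0.038,[0,0,0.004],[0,0,0]],[0.038,[0,0,0.004],[0,0,0]]]'
python3 -m handwheel '[[0.038,[0,0,0.004],[0,0,0]],[0.038,[0,0,0.004],[0,0,0]],[0.038,[0,0,0.004],[0,0,0]]]'
python3 - <<'E'
from h import *
save('wrist8.png',ctrl.get_image('wrist'))
E
```

```text
t: 11.0
tool_pos: [0.4409, -0.1331, 0.0147]
tool_rot: [1.176, 1.231, -1.175]
contact_force: [0.3, 0.7, 0.8]
opening: 0.0382
t: 11.17
tool_pos: [0.4412, -0.1392, 0.0147]
tool_rot: [1.176, 1.23, -1.176]
contact_force: [-0.4, 0.6, 0.7]
opening: 0.0379
t: 11.33
tool_pos: [0.4415, -0.1461, 0.0147]
tool_rot: [1.176, 1.231, -1.176]
contact_force: [0.1, 0.9, 0.2]
opening: 0.0378
t: 11.5
tool_pos: [0.4419, -0.1544, 0.0147]
tool_rot: [1.176, 1.23, -1.176]
contact_force: [-0.3, 1.8, 0.3]
opening: 0.0378
t: 11.75
tool_pos: [0.4424, -0.1664, 0.0147]
tool_rot: [1.176, 1.23, -1.176]
contact_force: [0.8, 1.3, 0.5]
opening: 0.0379
```

View pics/wrist8.png

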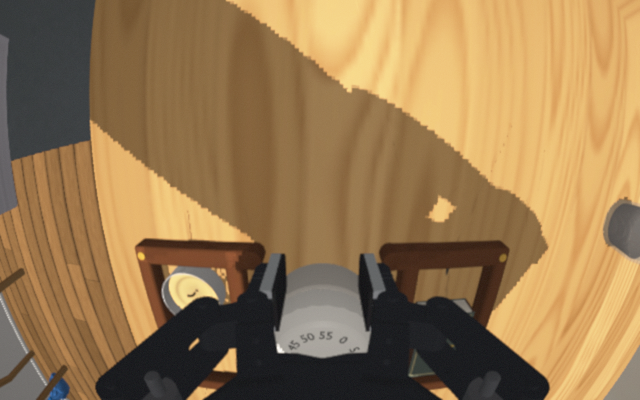

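```bash
python3 -m handwheel '[[0.038,[0,0,0.004],[0,0,0]],[0.038,[0,0,0.004],[0,0,0]],[0.038,[0,0,0.004],[0,0,0]],[0.038,[0,0,0.004],[0,0,0]],[0.038,[0,0,0.004],[0,0,0]],[0.038,[0,0,0.003],[0,0,0]],[0.038,[0,0,0],[0,0,0]]]'
python3 -m handwheel '[[0.038,[0,0,-0.004],[0,0,0]],[0.038,[-0.002,0,-0.008],[0,0,0]],[0.038,[-0.02,0,-0.012],[0,0,0]],[0.038,[-0.035,0,-0.01],[0,0,0]],[0.038,[-0.03,0,-0.028],[0,0,0]],[0.038,[-0.01,0,-0.04],[0,0,0]],[0.038,[0,0,-0.04],[0,0,0]],[0.038,[0,0,-0.04],[0,0,0]],[0.038,[0,0,-0.04],[0,0,0]],[0.038,[0,0,0],[0,0,0]]]'
python3 - <<'E'
from tm import *
save('top9.png',ctrl.get_image('top'))
r=ctrl.silhouettes('kitchen_timer','top'); print([(a['score'],a['box']) for a in r])
b=cv2.imread('pics/top9.png')[170:290,250:410]; cv2.imwrite('pics/st9.png',cv2.resize(b,None,fx=5,fy=5,interpolation=cv2.INTER_CUBIC))
if r: report('pics/top9.png',r[0]['mask'],r[0]['box'],[.4445,-.222])
E
```

```text
t: 12.38
tool_pos: [0.4435, -0.1897, 0.0148]
tool_rot: [1.176, 1.23, -1.176]
contact_force: [-0.2, 0.0, -0.1]
opening: 0.0374
t: 13.22
tool_pos: [0.4321, 0.039, 0.1118]
tool_rot: [1.171, 1.236, -1.168]
contact_force: [0.5, -0.2, 0.1]
opening: 0.0379
[(0.89, [371.6, 231.7, 18.8, 21.8])]
net [ 0.444  -0.2256] err 22.1 area 402.0 rel gap: fwd 0.0609 lat -0.0010
col [ 0.4461 -0.2256] err 9.0 area 423.0 rel gap: fwd 0.0609 lat 0.0011
```

View pics/st9.png

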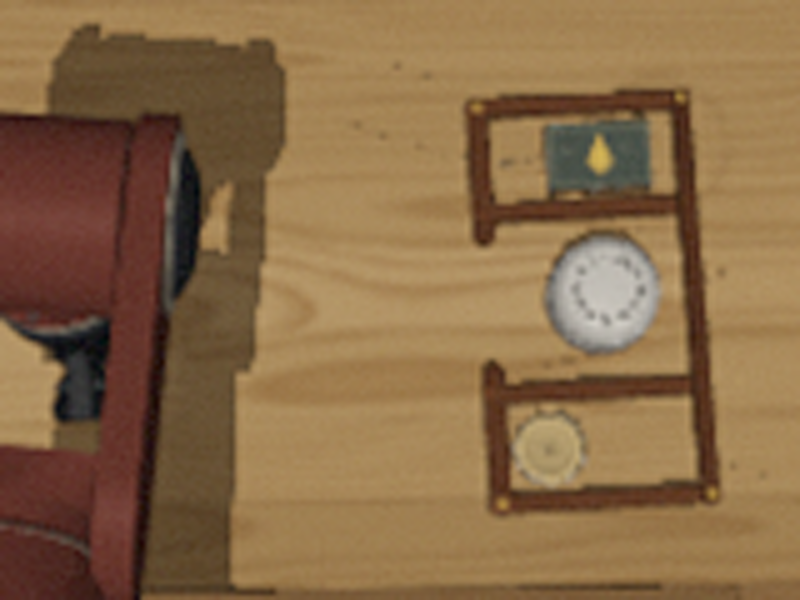

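The timer, at about (603,292) in the crop, is fully inside the bay. It is 61 mm past the gap centre (+3 mm from the bay's middle) and within about 1 mm sideways. The robot is clear, so I'm handing in.

Run:
```python
from h import *
print(ctrl.get_obs()['contact_force'], ctrl.finish_job())
```

```text
the job is handed in; nothing more can be done
[-0.78434405 -0.17005266  0.12821986] None
```

The timer is in the middle bay and the job is handed in, at about 13 s of the 48 s allowed. I set the two fingertips 38 mm apart behind the timer and pushed it. Just before the gap I backed off once to check its alignment from the top camera, then pushed it slowly through.

**Position:** the last top-camera check put the timer 61 mm past the gap's centre, about 3 mm beyond the bay's middle. It was within about 1 mm sideways. The network mask and my colour mask gave the same depth but disagreed sideways, −1.0 mm against +1.1 mm. Both are well inside the limits.

**Forces:** the wrist force after each move never read above about 2 N, mostly noise.

**Other checks:**
- The arm stood clear of everything at hand-in.
- The matchbox and tea light looked unmoved in the last top picture.
- I did not measure the tin, shaker, cup or beaker again at the end, but the gripper never came close to touching them.
- I did not measure the timer's tilt. It looked upright in the pictures.

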